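# Put the baby food jar away in the cupboard door's rack

## Task

Put the baby food jar from the high chair tray away: pull the door of the little benchtop cupboard open past its roller catch and swing it wide, stand the jar upright in the rack on the inside of the door, and push the door until the catch snaps and it is fully shut. Keep the jar upright all the way, and leave the other things on the tray and the bench where they are.

Things in the scene. Friction and masses are not known exactly. Their poses are not given: they have to be found in the camera images.
- cupboard: Pale wood benchtop cupboard, fixed, 250 mm wide, 200 deep, 260 high; origin at the centre of its underside, z up. Its -x axis points out of the front, which faces the high chair side (world -y, give or take about 10 degrees); its y axis points to the hinge side, nearer the robot. One sage-green door, 15 mm thick, covers the front; free edge 248 mm from the hinge.
- door (a joint): Door hinge, rad: 0 fully shut (start), grows as it opens, stop at 1.75. A sprung double roller catch inside, 215 mm from the hinge, holds it: about 14 N at the handle to pull out through it, as much to push home. Pushed too lightly the door stays ajar at about 0.06 on the rollers; under about 0.02 they snap it shut. Clear of the catch it swings with under 1 N and stays where it is left.
- door_hinge (a point): Point on the vertical hinge axis at the handle's height, 235 mm above the bench. Axes turn with the door: x through the panel from its outside to its inside face, y along the door from free edge to hinge, z up. The panel is 15 mm thick, centred on x = 0; its top edge is 18 mm above this point. Opening turns the axes clockwise seen from above.
- handle (a point): Middle of the dark horizontal bar handle on the door's outside, axes as door_hinge (bar along y). Bar 10 mm thick, 100 mm long, centre line 40 mm off the face, at 235 mm height, 25 mm below the cupboard's top; posts to the door 42 mm either side of the middle. It lies 170 mm from the hinge along the door and 47.5 mm out from the hinge axis (at x -47.5, y -170 mm of door_hinge).
- rack (a point): Centre of the floor of the empty wooden rack on the door's inside, axes as door_hinge, at x 43.5, y -117.5, z -85 mm of it. Open above; its floor is 150 mm above the bench, 103 mm below the door's top edge. Clear inside 72 mm along x (door face to lip) by 163 mm along y; lip and ends 28 mm high, 6 thick. A jar anywhere in it clears the cupboard as the door shuts.
- jar_center (a point): Centre, half-way up, of the baby food jar on the white high chair tray (tray surface 6 mm above the bench): glass, orange contents, pale label, yellow twist cap (55 mm across, the top 14 mm); 56 mm across, 70 mm high, 0.14 to 0.28 kg, z axis up along the jar.
- snack_cup: bystander on the tray: blue snack cup with white lid and orange hinged flap, 76 mm across, 73 mm high; origin at the centre of its underside
- training_cup: bystander on the tray: green training cup with white spouted lid and two handles, 68 mm across (100 mm over the handles), 110 mm high; origin at the centre of its underside
- fork: bystander on the tray: orange plastic fork, 130 mm long along its y axis, 6 mm thick; origin at the middle of its underside
- plate: bystander on the tray: teal suction plate stuck to the tray, 164 mm across, 25 mm high; origin at the centre of its underside
- formula_tin: bystander on the bench: tin with a blue label, 100 mm across, 140 mm high; origin at the centre of its underside
- baby_bottle: bystander on the bench: clear baby bottle with mint collar, 58 mm across, 172 mm high; origin at the centre of its underside
- bowl: bystander on the bench: yellow bowl, 120 mm across, 45 mm high; origin at the centre of its underside
- teether: bystander on the bench: green teething ring, 64 mm across, 12 mm high; origin at the centre of its underside

How it is judged:
By the outcome, as a careful person would: the job done as asked, in the order asked, and still so for the second after the job is handed in, with the robot touching nothing.
It also fails if it takes over 69 s, if anything falls off the work surface, if the arm or the gripper's body presses on something with over 40 N, if the wrist force passes 120 N, or if a joint passes its speed limit or range.

## Robot

A 7-joint arm with a two-finger parallel gripper is mounted at the origin on the work surface. World frame = base frame: x ahead of the robot, y to its left, z up, the work surface at z = 0. Lengths are in mm, angles in rad, forces in N, time in s.
With the tool pointing down it reaches from about 400 to 750 mm from the base axis. Payload 19.5 kg.
Tool frame: the origin (TCP) lies at the very end of the fingers, on their centre line; the grasp point (between the pads) lies 19 mm behind it; z points along the fingers, y is the direction in which the jaws open and shut (so a half turn about z gives the same grasp; the last joint's range is limited). The gripper opens to 85 mm and grips with 20 to 120 N. Pads are 22 mm wide; open, the fingers measure 114 mm over their backs; the gripper's body (76 mm by 85 mm) begins 54 mm behind the grasp point. The pads swing forward as they close: fully open they stand 13 mm farther back than shut.
Start: joints at [-1.223, 0.707, -0.028, 1.485, 0.022, 0.951, -0.075], TCP at [218.487, 531.844, 231.268] pointing down, gripper open.
Joint ranges: [-2.71, 2.71], [-0.32, 2.16], [-1.57, 1.52], [0, 2.45], [-1.46, 4.6], [0, 2.02], [-2.83, 2.83]. Speed limits (rad/s): [1.89, 1.89, 2.57, 2.57, 3.01, 3.01, 3.01].

## Interface

Orientations are given as a 3x3 rotation matrix whose columns are the frame's x, y, z axes.
In Python, from workcell import read_state, read_camera, get_calibration, sign_off, look_for, silhouettes, place_of gives the robot as it stands.
- The arm moves only by the tool send_rows, never from a script. Its argument "moves" is a list of rows, each an object with "travel": the shift along the tool's x, y, z in cm, a list of three; "rotation": the turn, a rotation vector about the tool's x, y, z in rad, a list of three. A call has 1 to 20 rows; each row shifts and turns the commanded pose from where the row before left it, along the tool's axes as they then stand; what a row does not reach is not made up. A row lasts 1/10 s, in which the tool goes at most 50 mm and 8.59 degrees, less where a joint would pass 70% of its speed; a pose out of reach is approached as far as the arm can. A call is refused whole if a number of a shift passes 5 or a number of a turn 0.15, either way. A call with a gripper value outside its range is refused whole. "jaw" is the gripper command: -1 is fully open, 1 is shut, values between are in proportion, set as the call begins (left out, the last holds). The fingers move at their own pace and stop on an object; "newtons" is the grip in N (left out, the last holds). Time passes only in rows, so rows that do not move let the fingers close. It gives the time, the measured TCP pose, the force and the opening at its end, in the units of the state.
- read_state(): the state, without advancing time (a new reading comes with each control period).
- read_camera(name): name is "scene" or "top" or "wrist"; returns (picture, depth): 480x640x3 uint8, blue, green, red; 480x640 float32, mm along the optical axis (not along the pixel's ray), 0 where there is no reading.
- get_calibration(name): a dict with "vertical_fov" (degrees; the focal length in pixels is half the picture's height over the tangent of half this angle, whatever the lens; pixels are square), "cx", "cy" (the principal point, pixels), "extrinsics" (4x4, takes a point from world to camera coordinates). Camera axes: x right, y down, z forward; pixel columns grow to the right and rows downward; lengths in mm; the calibration is good to about 2 mm. A picture is of the moment at which its call begins: read the wrist's pose just before it. get_calibration takes no time and is no camera call; for the wrist camera it gives the pose at the moment of the call.
- sign_off(): hands the job in, once; it reports no verdict.
Trained networks look in the newest picture that a camera, given by its name, has taken for a name from the list of things; names that differ only in an ending like _2 or _b are one class to them, and where a whole thing is asked for, a point or a joint stands for the part that bears it (a point fixed in the world has none). Each returns a list of dicts, best first, with "p" (0 to 1); they miss things now and then, are a little off and sometimes report something else, mostly with a low value. They report only what shows in the picture. A call takes as long as a camera call.
- look_for(camera, label): "position" ([x, y, z] in mm, in world coordinates, good to about 4 mm: the middle of the surface that is visible of it).
- silhouettes(camera, label): "region" (480x640 bool, what is visible of it).
- place_of(camera, label): "position" ([x, y, z] in mm, in world coordinates, good to about 4 mm: a listed point, or the origin of a listed thing).
The state is a dict: "t": time; "joint_pos": joint angles; "dq": joint speeds; "effort": joint torques, N m; "eef_pos": TCP position; "ee_rot": TCP orientation; "contact_force": force on the tool from outside, world axes, zero at the start; "wrist_torque": the same for the moment, N m; "grip_width": opening from 0.0 (shut) to 1.0 (fully open).
Only numpy, scipy, OpenCV 4.12 (cv2) and the standard library are available. Lean on these libraries where they do the work, as an engineer would, in place of code of your own. Each camera call takes 0.05 s, during which the arm holds its last target.

## Working session

There is one attempt and no reset: what is moved stays moved. The work goes in short steps, Python scripts to look and compute and a tool call to move; the robot and the scene stay as the last step left them, time stands still between calls to the robot, and variables do not carry over. Pictures are saved under pics/ and viewed, and the job is handed in when it is done.

Besides the shell and the picture viewer there is one more tool, called after "Emit:" as a command line: name --argument value ..., lists and objects as JSON in quotes. send_rows: Moves the arm, as the interface text tells. Its arguments: {"type":"object","properties":{"moves":{"type":"array"},"jaw":{"type":"number"},"newtons":{"type":"number"}},"required":["moves"]}

```bash
ls; mkdir -p pics
python3 - <<'E'
from workcell import *
import cv2,numpy as np
s=read_state();print(s)
for n in ["scene","top","wrist"]:
    p,d=read_camera(n);cv2.imwrite(f"pics/{n}0.png",p);np.save(f"/tmp/{n}0.npy",d)
    c=get_calibration(n);print(n,c)
for cam in ["top","scene"]:
  for l in ["jar_center","handle","door_hinge","rack","cupboard"]:
    print(cam,l,[(np.round(r["position"],1),round(r["p"],2)) for r in place_of(cam,l)][:2])
print(read_state()["t"])
E
```

```text
pics
{'t': 0.0, 'joint_pos': array([-1.2226728 ,  0.70712636, -0.02758375,  1.4850083 ,  0.02201737,
        0.95087447, -0.0755218 ]), 'dq': array([ 5.48357902e-04,  1.90913415e-03,  3.16996869e-03,  6.20464205e-04,
       -4.60431780e-04, -4.75705931e-05, -1.51940382e-04]), 'effort': array([ 8.95802750e-04, -8.83223677e+01,  1.23469636e+00, -2.36160064e+01,
        1.68223993e-02,  6.74753290e-03, -3.72028740e-05]), 'eef_pos': array([218.4341645 , 531.60903534, 230.81215517]), 'ee_rot': array([[-9.24962201e-01,  3.80058943e-01, -3.56517717e-04],
       [ 3.80059103e-01,  9.24961602e-01, -1.05516448e-03],
       [-7.12594992e-05, -1.11148507e-03, -9.99999380e-01]]), 'contact_force': array([-0.10841719, -0.27668993,  0.71433989]), 'wrist_torque': array([-0.00894932,  0.00859348, -0.00430759]), 'grip_width': 0.9974547327042279}
scene {'vertical_fov': 44.919281424342444, 'cx': 314.1175883165636, 'cy': 237.22974819470252, 'extrinsics': array([[ 7.83380211e-01,  6.21542793e-01, -2.44103322e-05,
        -4.46723627e+02],
       [ 5.52518629e-01, -6.96401510e-01, -4.57982643e-01,
        -
[... 898 characters left out ...]
76043283e+01],
       [ 2.75961154e-01, -1.13793257e-01, -9.54408998e-01,
         3.80546409e+02],
       [ 0.00000000e+00,  0.00000000e+00,  0.00000000e+00,
         1.00000000e+00]])}
top jar_center [(array([ 444.3, -371.3,    9. ]), 0.71), (array([ 435.3, -236. ,   39. ]), 0.68)]
top handle [(array([622.9, 191.6, 234.8]), 0.63)]
top door_hinge []
top rack []
top cupboard []
scene jar_center [(array([ 587.5, -234.1,    6. ]), 0.6), (array([ 433. , -238.9,   36.6]), 0.56)]
scene handle []
scene door_hinge [(array([448.5, 226.8, 240. ]), 0.96)]
scene rack [(array([557.2, 279. , 148.3]), 0.95)]
scene cupboard [(array([560.9, 342.2,  -3.2]), 0.57), (array([ 645.9, -399.4,    7.4]), 0.5)]
0.65
```

View pics/scene0.png

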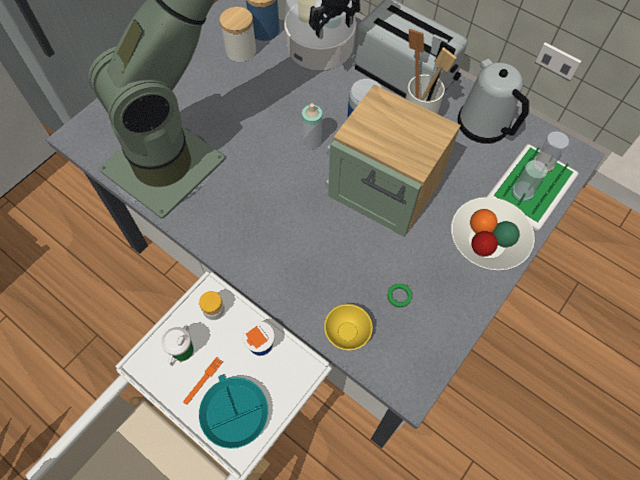

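View pics/top0.png

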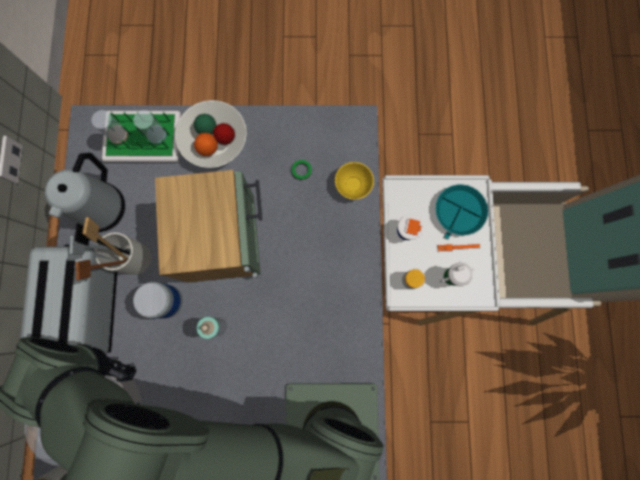

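```bash
cat > h.py <<'E'
import numpy as np,cv2
from workcell import *
def pts(d,c):
    H,W=d.shape; f=H/2/np.tan(np.radians(c["vertical_fov"])/2)
    v,u=np.mgrid[:H,:W]
    P=np.stack([(u-c["cx"])/f*d,(v-c["cy"])/f*d,d],-1)
    E=c["extrinsics"]; return (P-E[:3,3])@E[:3,:3]
E
python3 - <<'E'
from h import *
for n in ["top","scene"]:
    d=np.load(f"/tmp/{n}0.npy");P=pts(d,get_calibration(n));p=cv2.imread(f"pics/{n}0.png").astype(int)
    x,y,z=P[...,0],P[...,1],P[...,2]
    # cupboard top z~260
    m=(d>0)&(abs(z-260)<6)&(x>350)&(y>150)&(y<550)
    q=P[m][:,:2].astype(np.float32);print(n,"top",len(q),np.median(z[m]) if len(q) else 0)
    if len(q)>50:
        r=cv2.minAreaRect(q);print(r,cv2.boxPoints(r))
    m=(d>0)&(abs(z-235)<12)&(p.sum(-1)<200)&(y>80)&(y<400)&(x>350)
    q=P[m]; print("dark",len(q),q.min(0) if len(q) else 0,q.max(0) if len(q) else 0)
    # jar yellow cap
    b,g,r_=p[...,0],p[...,1],p[...,2]
    m=(d>0)&(abs(z-76)<6)&(r_>180)&(g>130)&(b<110)&(y<0)
    q=P[m][:,:2].astype(np.float32);print("cap",len(q),cv2.minEnclosingCircle(q) if len(q) else 0, np.median(z[m]))
E
```

```text
top top 7856 259.53198227993
((559.910400390625, 335.2745666503906), (251.94207763671875, 221.35057067871094), 6.189975738525391) [[422.7402  431.7217 ]
 [446.6074  211.66165]
 [697.08057 238.82742]
 [673.2134  458.88748]]
dark 304 [426.93927512 186.19743758 223.06116493] [670.90092238 397.11873601 246.89736678]
cap 245 ((505.09259033203125, -240.00997924804688), 99.91830444335938) 75.92068836996674
scene top 6649 259.2813423208115
((560.523681640625, 336.9096984863281), (252.6396484375, 225.20120239257812), 6.161709785461426) [[422.84763 435.30127]
 [447.01962 211.40106]
 [698.1997  238.51813]
 [674.0277  462.41833]]
dark 113 [569.12436504 184.79544101 226.37929123] [695.63098202 245.875013   242.40633779]
cap 336 ((505.84625244140625, -240.65859985351562), 100.5992660522461) 75.02190786043828
```

Run:
```python
from h import *
for n in ["top","scene"]:
    d=np.load(f"/tmp/{n}0.npy");P=pts(d,get_calibration(n));p=cv2.imread(f"pics/{n}0.png").astype(int)
    x,y,z=P[...,0],P[...,1],P[...,2]
    b,g,r=p[...,0],p[...,1],p[...,2]
    # handle bar: dark pts in front of door
    m=(d>0)&(z>222)&(z<248)&(x>550)&(x<690)&(y>165)&(y<205)
    q=P[m];print(n,"handle",len(q),np.median(q,0),q.min(0),q.max(0))
    if len(q)>10:
        print(np.polyfit(q[:,0],q[:,1],1), "zhist",np.percentile(q[:,2],[10,50,90]))
        rr=cv2.minAreaRect(q[:,:2].astype(np.float32));print(rr)
    m=(d>0)&(abs(z-76)<5)&(r>150)&(g>100)&(b<120)&(abs(x-434)<45)&(abs(y+238)<45)
    q=P[m];print("cap",len(q),np.median(q,0),(q.min(0)+q.max(0))/2,cv2.minEnclosingCircle(q[:,:2].astype(np.float32)))
    m=(d>0)&(abs(z-252)<3.0)&(x>430)&(x<710)&(y>200)&(y<262)
    q=P[m];print("doortop",len(q));print(cv2.minAreaRect(q[:,:2].astype(np.float32))if len(q) else 0)
    for nm,bx in {"things":(380,600,-420,-120)}.items():
        m=(d>0)&(z>20)&(z<130)&(x>bx[0])&(x<bx[1])&(y>bx[2])&(y<bx[3])
        k,lab,st,c=cv2.connectedComponentsWithStats(m.astype(np.uint8))
        for i in range(1,k):
            if st[i,4]>40: print(st[i,4],P[lab==i].min(0).round(),P[lab==i].max(0).round())
```

```text
top handle 173 [613.21434648 193.51050371 238.71668386] [566.04852308 183.85142694 230.13229516] [673.62149376 204.93205406 243.91381793]
[7.11051609e-02 1.49912485e+02] zhist [235.48778355 238.71668386 242.01339083]
((619.8397216796875, 194.23507690429688), (21.074756622314453, 107.52919006347656), 89.80889892578125)
cap 249 [ 430.65042332 -239.92752413   75.91866058] [ 431.09246812 -241.33927251   75.86529336] ((429.5814514160156, -241.33274841308594), 27.81573486328125)
doortop 599
((567.9082641601562, 246.84274291992188), (248.27963256835938, 44.72842025756836), 5.748594284057617)
442 [ 545. -271.   21.] [ 600. -196.   85.]
89 [ 564. -420.   20.] [ 599. -335.   38.]
544 [ 407. -414.   21.] [ 473. -319.  120.]
358 [ 402. -269.   22.] [ 457. -213.   84.]
scene handle 201 [620.3086236  193.91130796 237.91610905] [569.12436504 182.70756651 228.93613473] [675.47921407 204.38642311 245.84710567]
[8.22575913e-02 1.42864491e+02] zhist [233.9917956  237.91610905 241.12229452]
((621.9498291015625, 197.19680786132812), (106.99505615234375, 20.44463539123535), 5.1715474128723145)
cap 322 [ 431.98283388 -240.63857919   74.99308658] [ 431.90292393 -239.61776075   75.88170373] ((432.75628662109375, -239.72271728515625), 27.787912368774414)
doortop 654
((571.3436889648438, 237.33462524414062), (246.7846221923828, 48.54308319091797), 0.2753507196903229)
547 [ 405. -268.   21.] [ 462. -212.   84.]
569 [ 547. -270.   23.] [ 600. -196.   86.]
865 [ 409. -413.   20.] [ 479. -319.  121.]
205 [ 565. -419.   20.] [ 600. -334.   36.]
```

Emit:
send_rows --moves '[{"travel":[0,0,-2.5],"rotation":[0,0,-0.1245]},{"travel":[0,0,-2.5],"rotation":[0,0,-0.1245]},{"travel":[0,0,-2.5],"rotation":[0,0,-0.1245]},{"travel":[0,0,-2.5],"rotation":[0,0,-0.1245]},{"travel":[-2.6,-2.72,0],"rotation":[0,0,0]},{"travel":[-2.6,-2.72,0],"rotation":[0,0,0]},{"travel":[-2.6,-2.72,0],"rotation":[0,0,0]},{"travel":[-2.6,-2.72,0],"rotation":[0,0,0]},{"travel":[-2.6,-2.72,0],"rotation":[0,0,0]},{"travel":[-2.6,-2.72,0],"rotation":[0,0,0]},{"travel":[-2.6,-2.72,0],"rotation":[0,0,0]},{"travel":[-2.6,-2.72,0],"rotation":[0,0,0]},{"travel":[-2.6,-2.72,0],"rotation":[0,0,0]},{"travel":[-2.6,-2.72,0],"rotation":[0,0,0]},{"travel":[-2.6,-2.72,0],"rotation":[0,0,0]},{"travel":[-2.6,-2.72,0],"rotation":[0,0,0]},{"travel":[-2.6,-2.72,0],"rotation":[0,0,0]},{"travel":[-2.6,-2.72,0],"rotation":[0,0,0]}]' --jaw 0.29 --newtons 40

```text
t: 2.45
eef_pos: [622.5, 191.3, 331.4]
ee_rot: [[-0.994, -0.108, 0.0], [-0.108, 0.994, -0.0], [-0.0, -0.0, -1.0]]
contact_force: [0.3, 1.0, 0.4]
grip_width: 0.355
```

```bash
cat > st.py <<'E'
from h import *
def st(goal=None,yaw=None):
    s=read_state();R=s["ee_rot"];p=s["eef_pos"]
    y=np.degrees(np.arctan2(R[1,1],R[0,1]))
    print("t",round(s["t"],2),"p",p.round(1),"jawyaw",y.round(2),"z",R[:,2].round(3),"q",s["joint_pos"].round(2),"F",s["contact_force"].round(1),"w",round(s["grip_width"],3))
    if goal is not None:
        print("tool-frame delta cm",(R.T@(np.array(goal)-p)/10).round(2), "rot tool z (before/after)", None if yaw is None else round(-np.radians((yaw-y+180)%360-180),3))
    return s
E
python3 - <<'E'
from st import *
p,d=read_camera("wrist");c=get_calibration("wrist");cv2.imwrite("pics/w1.png",p)
st([621.5,192,330.8],96.2)
P=pts(d,c);x,y,z=P[...,0],P[...,1],P[...,2]
for cam in ["wrist"]:
  for l in ["handle","door_hinge"]:
    print(l,[(np.round(r["position"],1),round(r["p"],2)) for r in place_of(cam,l)][:2])
m=(d>0)&(z>225)&(z<248)&(x>550)&(x<690)&(y>165)&(y<215)
q=P[m];print(len(q));q0=q[q[:,2]>230]
if len(q0)>10:
  print(cv2.minAreaRect(q0[:,:2].astype(np.float32)))
  for a in range(560,690,15):
    k=q0[(abs(q0[:,0]-a)<7)]
    if len(k):print(a,len(k),np.percentile(k[:,1],[2,50,98]).round(1),np.median(k[:,2]).round(1))
E
```

```text
t 2.5 p [626.1 185.9 330.3] jawyaw 95.87 z [ 0.001 -0.004 -1.   ] q [-0.28  0.78 -0.18  0.94  0.13  1.43  1.25] F [ 4.4 -6.  -1.6] w 0.356
tool-frame delta cm [ 0.39  0.65 -0.05] rot tool z (before/after) -0.006
handle [(array([617.9, 196.1, 238.1]), 0.83)]
door_hinge []
3387
((622.881591796875, 202.324462890625), (108.39292907714844, 34.29935073852539), 5.708988189697266)
575 701 [180.9 193.5 214.3] 238.5
590 515 [181.7 188.5 211.6] 238.7
605 349 [183.1 188.  193.1] 238.9
620 338 [184.6 189.6 194.9] 238.9
635 314 [186.  191.  195.9] 238.8
650 293 [187.6 192.5 197.5] 238.9
665 589 [189.5 199.9 214.3] 238.5
680 71 [190.5 195.1 199.6] 238.7
```

Run:
```python
from st import *
read_camera("top")
st()
c=get_calibration("wrist");p,d=read_camera("wrist");cv2.imwrite("pics/w1.png",p)
P=pts(d,c);x,y,z=P[...,0],P[...,1],P[...,2]
m=(d>0)&(z>230)&(z<248)&(x>550)&(x<690)&(y>165)&(y<225)
q0=P[m]
print(cv2.minAreaRect(q0[:,:2].astype(np.float32)))
for a in range(560,690,15):
    k=q0[(abs(q0[:,0]-a)<7)]
    if len(k):print(a,len(k),np.percentile(k[:,1],[2,50,98]).round(1),np.median(k[:,2]).round(1))
m=(d>0)&(abs(z-253)<3.5)&(x>430)&(x<710)&(y>200)&(y<265)
q=P[m];print(len(q),cv2.minAreaRect(q[:,:2].astype(np.float32)))
st([621.5,192,216],96.2)
```

```text
t 2.65 p [621.7 192.2 330.8] jawyaw 96.14 z [-0.001 -0.    -1.   ] q [-0.28  0.77 -0.18  0.95  0.13  1.42  1.25] F [-0.   0.3  0.2] w 0.351
((619.2298583984375, 210.4356231689453), (109.26066589355469, 38.354759216308594), 5.949509620666504)
560 9 [189.4 190.6 192.3] 237.0
575 1072 [186.9 203.2 224.1] 239.7
590 358 [187.9 192.7 197.8] 240.0
605 333 [189.5 194.1 198.9] 240.0
620 316 [191.  195.7 200.5] 239.9
635 307 [192.6 197.4 202.4] 240.0
650 331 [194.2 199.7 221.6] 239.7
665 528 [196.  205.3 222. ] 239.8
680 10 [198.3 201.3 204.3] 239.1
11107 ((582.9340209960938, 239.15235900878906), (196.6007080078125, 20.91604995727539), 5.993685722351074)
t 2.7 p [621.2 193.  331.2] jawyaw 96.21 z [-0.001  0.    -1.   ] q [-0.28  0.77 -0.18  0.95  0.13  1.42  1.25] F [ 0.8  0.  -0.3] w 0.355
tool-frame delta cm [-0.03 -0.1  11.52] rot tool z (before/after) 0.0
```

View pics/w1.png

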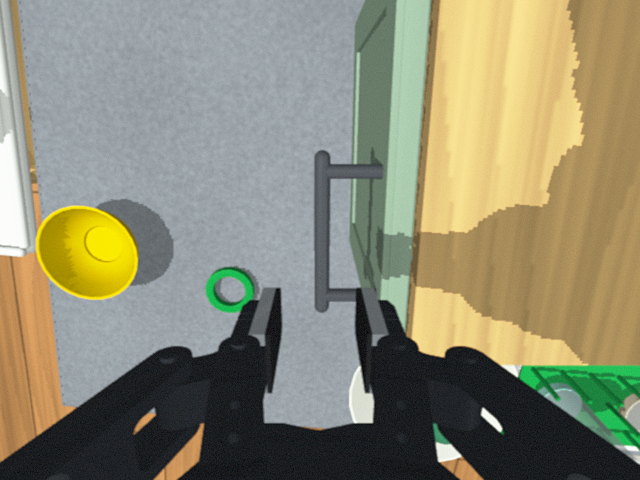

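Emit:
send_rows --moves '[{"travel":[0.17,0.26,2.5],"rotation":[0,0,0]},{"travel":[0,0,2.5],"rotation":[0,0,0]},{"travel":[0,0,2.5],"rotation":[0,0,0]},{"travel":[0,0,2.0],"rotation":[0,0,0]},{"travel":[0,0,1.5],"rotation":[0,0,0]},{"travel":[0,0,0.6],"rotation":[0,0,0]},{"travel":[0,0,0],"rotation":[0,0,0]}]'

```text
t: 3.4
eef_pos: [619.0, 195.5, 215.2]
ee_rot: [[-0.994, -0.109, -0.001], [-0.109, 0.994, -0.0], [0.001, -0.0, -1.0]]
contact_force: [0.4, -0.3, -0.1]
grip_width: 0.354
```

Emit:
send_rows --moves '[{"travel":[0,0,0],"rotation":[0,0,0]},{"travel":[0,0,0],"rotation":[0,0,0]},{"travel":[0,0,0],"rotation":[0,0,0]},{"travel":[0,0,0],"rotation":[0,0,0]},{"travel":[0,0,0],"rotation":[0,0,0]}]' --jaw 1 --newtons 50

```text
t: 3.9
eef_pos: [619.8, 194.3, 216.4]
ee_rot: [[-0.994, -0.107, 0.001], [-0.107, 0.994, -0.001], [-0.001, -0.001, -1.0]]
contact_force: [-1.7, -5.4, 6.3]
grip_width: 0.092
```

Run:
```python
from st import *
st([619.5,194.5,215],96.2)
```

```text
t 3.9 p [619.8 194.3 216.4] jawyaw 96.16 z [ 0.001 -0.001 -1.   ] q [-0.28  0.85 -0.18  1.19  0.15  1.11  1.21] F [-1.7 -5.4  6.3] w 0.092
tool-frame delta cm [0.03 0.02 0.14] rot tool z (before/after) -0.001
```

Emit:
send_rows --moves '[{"travel":[0.15,-0.51,0],"rotation":[0,0,0.03]},{"travel":[0.15,-0.51,0],"rotation":[0,0,0.03]},{"travel":[0.15,-0.51,0],"rotation":[0,0,0.03]},{"travel":[0.15,-0.51,0],"rotation":[0,0,0.03]},{"travel":[0.26,-0.84,0],"rotation":[0,0,0.05]},{"travel":[0.26,-0.84,0],"rotation":[0,0,0.05]},{"travel":[0.26,-0.84,0],"rotation":[0,0,0.05]},{"travel":[0.26,-0.84,0],"rotation":[0,0,0.05]},{"travel":[0.26,-0.84,0],"rotation":[0,0,0.05]},{"travel":[0.26,-0.84,0],"rotation":[0,0,0.05]}]'

```text
t: 4.9
eef_pos: [592.8, 126.4, 216.3]
ee_rot: [[-0.951, 0.309, 0.002], [0.309, 0.951, 0.0], [-0.001, 0.001, -1.0]]
contact_force: [-0.2, 0.8, 7.2]
grip_width: 0.096
```

Run:
```python
from st import *
p,d=read_camera("scene");cv2.imwrite("pics/s2.png",p)
st()
for l in ["handle","door_hinge"]:
    print(l,[(np.round(r["position"],1),round(r["p"],2)) for r in place_of("scene",l)][:2])
```

```text
t 4.95 p [592.  125.3 216.3] jawyaw 71.74 z [ 0.001 -0.    -1.   ] q [-0.23  0.77 -0.07  1.39  0.06  0.98  0.94] F [-3.3 -0.5  6.8] w 0.099
handle [(array([592.1, 121.8, 235.6]), 0.63)]
door_hinge [(array([448.3, 228.2, 238.7]), 0.76)]
```

View pics/s2.png

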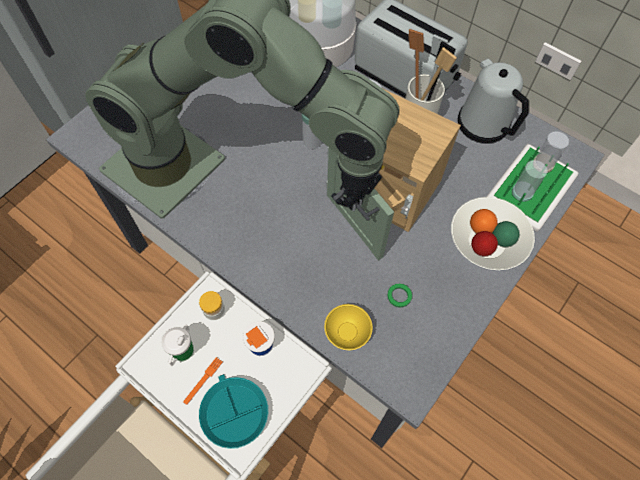

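Emit:
send_rows --moves '[{"travel":[0.4,-1.26,0],"rotation":[0,0,0.075]},{"travel":[0.4,-1.26,0],"rotation":[0,0,0.075]},{"travel":[0.4,-1.26,0],"rotation":[0,0,0.075]},{"travel":[0.4,-1.26,0],"rotation":[0,0,0.075]},{"travel":[0.4,-1.26,0],"rotation":[0,0,0.075]},{"travel":[0.4,-1.26,0],"rotation":[0,0,0.075]},{"travel":[0.4,-1.26,0],"rotation":[0,0,0.075]},{"travel":[0.4,-1.26,0],"rotation":[0,0,0.075]},{"travel":[0.4,-1.26,0],"rotation":[0,0,0.075]},{"travel":[0.4,-1.26,0],"rotation":[0,0,0.075]},{"travel":[0.4,-1.26,0],"rotation":[0,0,0.075]},{"travel":[0.4,-1.26,0],"rotation":[0,0,0.075]},{"travel":[0.4,-1.26,0],"rotation":[0,0,0.075]},{"travel":[0.26,-0.84,0],"rotation":[0,0,0.05]},{"travel":[0.15,-0.51,0],"rotation":[0,0,0.03]},{"travel":[0,0,0],"rotation":[0,0,0]}]'

```text
t: 6.65
eef_pos: [433.8, 49.1, 216.2]
ee_rot: [[-0.202, 0.979, 0.002], [0.979, 0.202, 0.002], [0.002, 0.002, -1.0]]
contact_force: [2.3, 10.2, 7.9]
grip_width: 0.094
```

Run:
```python
from st import *
p,d=read_camera("scene");cv2.imwrite("pics/s3.png",p)
p,d=read_camera("top");cv2.imwrite("pics/t3.png",p)
st()
for cam in ["scene","top"]:
  for l in ["handle","door_hinge","rack","jar_center"]:
    print(l,[(np.round(r["position"],1),round(r["p"],2)) for r in place_of(cam,l)][:2])
```

```text
t 6.75 p [434.2  49.1 216.2] jawyaw 11.74 z [ 0.002  0.002 -1.   ] q [-0.32  0.55  0.23  1.99 -0.2   0.62  0.24] F [ 1.  11.6 10.9] w 0.095
handle [(array([431.3,  41.7, 235.8]), 0.56), (array([737.3, -71.5,  -2.3]), 0.25)]
door_hinge [(array([444.6, 228.8, 237.8]), 0.59), (array([288.6, 340.2,   2.7]), 0.58)]
rack [(array([512.1, 117.6, 149.5]), 0.73)]
jar_center [(array([ 428.6, -237.8,   37.8]), 0.77), (array([733.8, -70.7,  -1.7]), 0.72)]
handle []
door_hinge [(array([445.4, 223.9, 232.9]), 0.95)]
rack [(array([513. , 112.4, 148.5]), 0.79), (array([735.6, -74.1,   0.8]), 0.66)]
jar_center [(array([ 436.5, -236.1,   39.6]), 0.87)]
```

View pics/s3.png

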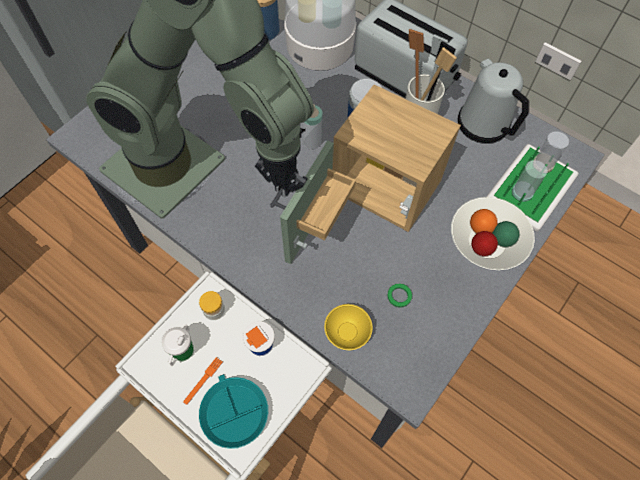

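Emit:
send_rows --moves '[{"travel":[0,0,0],"rotation":[0,0,0]},{"travel":[0,0,0],"rotation":[0,0,0]},{"travel":[0,0,-2.2],"rotation":[0,0,0]},{"travel":[0,0,-2.2],"rotation":[0,0,0]},{"travel":[0,0,-2.2],"rotation":[0,0,0]}]' --jaw 0.3

```text
t: 7.65
eef_pos: [433.4, 47.4, 282.2]
ee_rot: [[-0.202, 0.979, -0.0], [0.979, 0.202, -0.0], [-0.0, -0.0, -1.0]]
contact_force: [-0.5, 0.6, 0.7]
grip_width: 0.353
```

Emit:
send_rows --moves '[{"travel":[0,0,0],"rotation":[0,0,-0.111]},{"travel":[0,0,0],"rotation":[0,0,-0.111]},{"travel":[0,0,0],"rotation":[0,0,-0.111]},{"travel":[0,0,0],"rotation":[0,0,-0.111]},{"travel":[0,0,0],"rotation":[0,0,-0.111]},{"travel":[0,0,0],"rotation":[0,0,-0.111]},{"travel":[-2.29,-2.79,0],"rotation":[0,0,0]},{"travel":[-2.29,-2.79,0],"rotation":[0,0,0]},{"travel":[-2.29,-2.79,0],"rotation":[0,0,0]},{"travel":[-2.29,-2.79,0],"rotation":[0,0,0]},{"travel":[-2.29,-2.79,2],"rotation":[0,0,0]},{"travel":[-2.29,-2.79,2],"rotation":[0,0,0]},{"travel":[-2.29,-2.79,2],"rotation":[0,0,0]},{"travel":[-2.29,-2.79,2],"rotation":[0,0,0]},{"travel":[0,0,0],"rotation":[0,0,0]},{"travel":[0,0,0],"rotation":[0,0,0]}]' --jaw -1

```text
t: 9.25
eef_pos: [429.3, -241.5, 201.0]
ee_rot: [[-0.763, 0.646, -0.001], [0.646, 0.763, 0.0], [0.001, -0.0, -1.0]]
contact_force: [-0.7, 0.5, 1.0]
grip_width: 1.0
```

Run:
```python
from st import *
p,d=read_camera("scene");cv2.imwrite("pics/s4.png",p)
c=get_calibration("wrist");p,d=read_camera("wrist");cv2.imwrite("pics/w4.png",p)
P=pts(d,c).reshape(-1,3);
k=P[(abs(P[:,2]-76)<6)&(abs(P[:,0]-432)<40)&(abs(P[:,1]+240)<40)]
print(len(k),cv2.minEnclosingCircle(k[:,:2].astype(np.float32)) if len(k) else 0)
p,d=read_camera("top");cv2.imwrite("pics/t4.png",p);np.save("/tmp/t4.npy",d)
print([(np.round(r["position"],1),round(r["p"],2)) for r in place_of("wrist","jar_center")][:2])
st([431,-240,44],50)
for l in ["door_hinge","rack"]:
    for cam in ["top","scene"]: print(l,[(np.round(r["position"],1),round(r["p"],2)) for r in place_of(cam,l)][:1])
P=pts(d,get_calibration("top"))
x,y,z=P[...,0],P[...,1],P[...,2]
m=(d>0)&(abs(z-253)<4)&(x>400)&(x<530)&(y>-50)&(y<225)
q=P[m][:,:2].astype(np.float32);print(len(q),cv2.minAreaRect(q),cv2.fitLine(q,cv2.DIST_HUBER,0,.01,.01).ravel())
m=(d>0)&(abs(z-178)<4)&(x>470)&(x<600)&(y>0)&(y<225)
q=P[m][:,:2].astype(np.float32);print("lip",len(q),cv2.boxPoints(cv2.minAreaRect(q)))
m=(d>0)&(abs(z-150)<5)&(x>470)&(x<600)&(y>0)&(y<225)
q=P[m][:,:2].astype(np.float32);print("floor",len(q),cv2.minAreaRect(q))
```

```text
4347 ((431.6506042480469, -239.2462921142578), 28.1992130279541)
[]
t 9.45 p [ 430.1 -240.3  201.9] jawyaw 49.92 z [ 0.001 -0.    -1.   ] q [ 0.42  0.63  0.03  1.82 -0.03  0.69  1.35] F [ 0.1 -0.2  0.4] w 0.999
tool-frame delta cm [-0.03  0.08 15.79] rot tool z (before/after) -0.001
door_hinge [(array([447.4, 221.9, 232.3]), 0.56)]
door_hinge [(array([290.6, 339.9,  -0. ]), 0.7)]
rack [(array([514.7, 112.8, 151.9]), 0.6)]
rack [(array([514.5, 117.1, 147.8]), 0.57)]
664 ((468.8847961425781, 99.4945068359375), (18.13631248474121, 245.40811157226562), 11.48559856414795) [ 2.0007089e-01 -9.7978145e-01  4.6885413e+02  9.8900780e+01]
lip 251 [[444.8267   192.33238 ]
 [478.61066   20.656023]
 [570.35815   38.71089 ]
 [536.57416  210.38725 ]]
floor 1193 ((506.0456237792969, 110.3621826171875), (87.88871002197266, 172.6675567626953), 10.750567436218262)
```

View pics/w4.png

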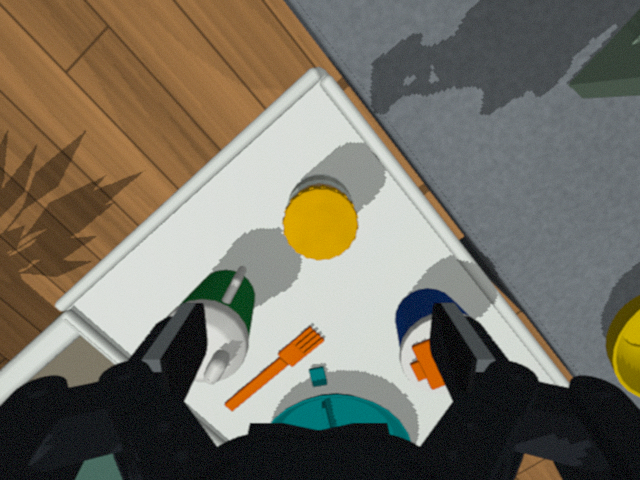

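View pics/t4.png

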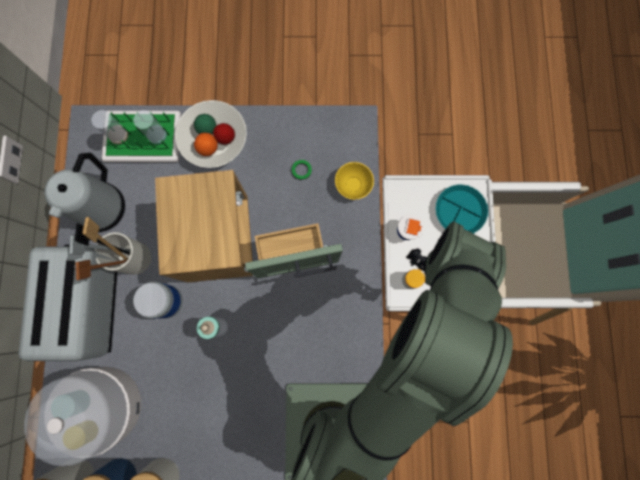

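Emit:
send_rows --moves '[{"travel":[-0.04,0.14,2.8],"rotation":[0,0,0]},{"travel":[0,0,2.8],"rotation":[0,0,0]},{"travel":[0,0,2.8],"rotation":[0,0,0]},{"travel":[0,0,2.8],"rotation":[0,0,0]},{"travel":[0,0,2.8],"rotation":[0,0,0]},{"travel":[0,0,1.4],"rotation":[0,0,0]},{"travel":[0,0,0.7],"rotation":[0,0,0]},{"travel":[0,0,0],"rotation":[0,0,0]}]'

```text
t: 10.45
eef_pos: [430.8, -240.1, 40.0]
ee_rot: [[-0.764, 0.645, -0.001], [0.645, 0.764, 0.0], [0.001, -0.0, -1.0]]
contact_force: [0.7, 0.2, 0.0]
grip_width: 0.999
```

Emit:
send_rows --moves '[{"travel":[0,0,0],"rotation":[0,0,0]},{"travel":[0,0,0],"rotation":[0,0,0]},{"travel":[0,0,0],"rotation":[0,0,0]},{"travel":[0,0,0],"rotation":[0,0,0]},{"travel":[0,0,0],"rotation":[0,0,0]},{"travel":[0,0,0],"rotation":[0,0,0]}]' --jaw 1 --newtons 30

```text
t: 11.05
eef_pos: [431.3, -240.4, 41.2]
ee_rot: [[-0.764, 0.645, 0.001], [0.645, 0.764, -0.001], [-0.001, 0.0, -1.0]]
contact_force: [-0.8, 0.9, 7.5]
grip_width: 0.645
```

Run:
```python
from st import *
st([431.3,-239.5,41],50)
p,d=read_camera("wrist");cv2.imwrite("pics/w5.png",p)
```

```text
t 11.05 p [ 431.3 -240.4   41.2] jawyaw 49.85 z [ 0.001 -0.001 -1.   ] q [ 0.44  0.92  0.01  1.95 -0.04  0.27  1.35] F [-0.8  0.9  7.5] w 0.645
tool-frame delta cm [0.06 0.07 0.02] rot tool z (before/after) -0.003
```

View pics/w5.png

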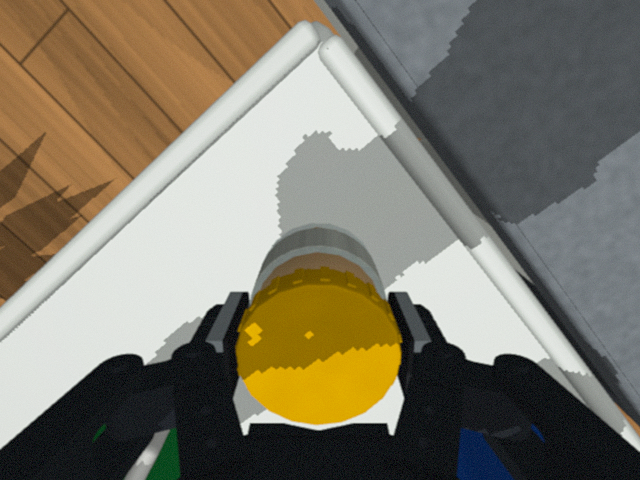

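Emit:
send_rows --moves '[{"travel":[0,0,-1.5],"rotation":[0,0,0]},{"travel":[0,0,-2.5],"rotation":[0,0,0]},{"travel":[0,0,-3],"rotation":[0,0,-0.1]},{"travel":[0,0,-3],"rotation":[0,0,-0.1]},{"travel":[0,0,-3],"rotation":[0,0,-0.1]},{"travel":[0,0,-3],"rotation":[0,0,-0.1]},{"travel":[0,0,-3],"rotation":[0,0,-0.1]},{"travel":[0,0,-3],"rotation":[0,0,-0.1]},{"travel":[0,0,-2.5],"rotation":[0,0,-0.1]},{"travel":[0,0,-2],"rotation":[0,0,-0.1]},{"travel":[0,0,-1.4],"rotation":[0,0,-0.1]}]' --newtons 45

```text
t: 12.2
eef_pos: [430.8, -240.3, 321.2]
ee_rot: [[-0.979, -0.202, 0.001], [-0.202, 0.979, -0.001], [-0.001, -0.002, -1.0]]
contact_force: [0.2, 0.4, -3.7]
grip_width: 0.638
```

Emit:
send_rows --moves '[{"travel":[-0.6,1.3,0],"rotation":[0,0,0]},{"travel":[-1.2,2.65,0],"rotation":[0,0,0]},{"travel":[-1.3,2.86,0],"rotation":[0,0,0]},{"travel":[-1.3,2.86,0],"rotation":[0,0,0]},{"travel":[-1.3,2.86,0],"rotation":[0,0,0]},{"travel":[-1.3,2.86,0],"rotation":[0,0,0]},{"travel":[-1.3,2.86,0],"rotation":[0,0,0]},{"travel":[-1.3,2.86,0],"rotation":[0,0,0]},{"travel":[-1.3,2.86,0],"rotation":[0,0,0]},{"travel":[-1.3,2.86,0],"rotation":[0,0,0]},{"travel":[-1.3,2.86,0],"rotation":[0,0,0]},{"travel":[-1.2,2.65,0],"rotation":[0,0,0]},{"travel":[-0.6,1.3,0],"rotation":[0,0,0]},{"travel":[0,0,0],"rotation":[0,0,0]},{"travel":[0,0,0],"rotation":[0,0,0]}]'

```text
t: 13.7
eef_pos: [514.0, 119.2, 319.0]
ee_rot: [[-0.98, -0.197, -0.001], [-0.197, 0.98, -0.001], [0.001, -0.001, -1.0]]
contact_force: [0.6, -1.1, -2.0]
grip_width: 0.637
```

Run:
```python
from st import *
st([512,115,320],101.5)
p,d=read_camera("scene");cv2.imwrite("pics/s6.png",p)
c=get_calibration("wrist");p,d=read_camera("wrist");cv2.imwrite("pics/w6.png",p);np.save("/tmp/w6.npy",d)
for cam in ["wrist","scene"]: print("rack",[(np.round(r["position"],1),round(r["p"],2)) for r in place_of(cam,"rack")][:1])
P=pts(d,c);x,y,z=P[...,0],P[...,1],P[...,2]
m=(d>0)&(abs(z-253)<4)&(x>400)&(x<530)&(y>-50)&(y<225)
q=P[m][:,:2].astype(np.float32)
if len(q)>20: print("doortop",len(q),cv2.minAreaRect(q),cv2.fitLine(q,cv2.DIST_HUBER,0,.01,.01).ravel())
for zz in (178,150):
  m=(d>0)&(abs(z-zz)<4)&(x>440)&(x<600)&(y>0)&(y<225)
  q=P[m][:,:2].astype(np.float32);print(zz,len(q),cv2.boxPoints(cv2.minAreaRect(q)).round(1) if len(q)>5 else 0)
st()
```

```text
t 13.7 p [514.  119.2 319. ] jawyaw 101.34 z [-0.001 -0.001 -1.   ] q [-0.13  0.55 -0.28  1.49  0.16  1.12  1.32] F [ 0.6 -1.1 -2. ] w 0.637
tool-frame delta cm [ 0.28 -0.37 -0.1 ] rot tool z (before/after) -0.003
rack [(array([511. , 117.3, 150.7]), 0.74)]
rack [(array([513.3, 118.4, 151.2]), 0.69)]
doortop 15099 ((470.3560485839844, 102.2769546508789), (18.396575927734375, 246.73626708984375), 11.40088939666748) [ 1.9789760e-01 -9.8022270e-01  4.6968042e+02  1.0236753e+02]
178 2654 [[4.402e+02 2.059e+02]
 [4.816e+02 2.000e-01]
 [5.760e+02 1.920e+01]
 [5.346e+02 2.249e+02]]
150 10553 [[4.400e+02 2.067e+02]
 [4.816e+02 1.000e-01]
 [5.704e+02 1.800e+01]
 [5.289e+02 2.246e+02]]
t 13.9 p [514.3 118.8 319.4] jawyaw 101.32 z [-0. -0. -1.] q [-0.13  0.55 -0.29  1.49  0.16  1.12  1.32] F [ 0.5 -0.6 -2.9] w 0.639
```

View pics/s6.png

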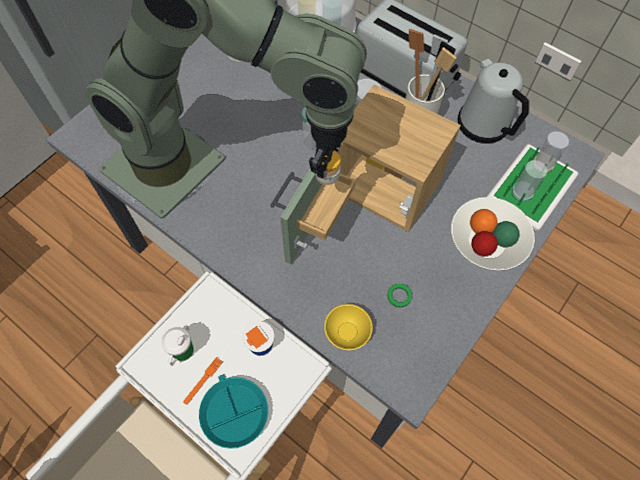

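View pics/w6.png

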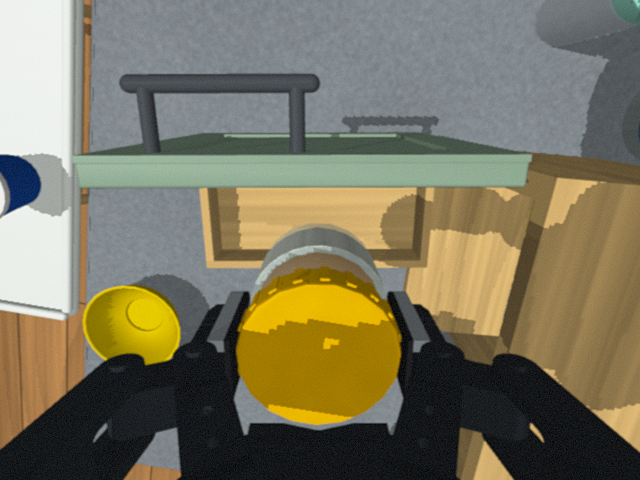

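Emit:
send_rows --moves '[{"travel":[0.21,-0.1,1],"rotation":[0,0,0]},{"travel":[0,0,2.2],"rotation":[0,0,0]},{"travel":[0,0,2.2],"rotation":[0,0,0]},{"travel":[0,0,2.0],"rotation":[0,0,0]},{"travel":[0,0,1.6],"rotation":[0,0,0]},{"travel":[0,0,1.5],"rotation":[0,0,0]},{"travel":[0,0,1.2],"rotation":[0,0,0]},{"travel":[0,0,0.8],"rotation":[0,0,0]},{"travel":[0,0,0.4],"rotation":[0,0,0]},{"travel":[0,0,0],"rotation":[0,0,0]},{"travel":[0,0,0],"rotation":[0,0,0]}]'

```text
t: 15.0
eef_pos: [512.7, 118.3, 190.8]
ee_rot: [[-0.98, -0.198, 0.001], [-0.198, 0.98, 0.0], [-0.001, -0.0, -1.0]]
contact_force: [-0.6, -0.5, -1.9]
grip_width: 0.637
```

Run:
```python
from st import *
st([512.3,117.5,185.2],101.4)
p,d=read_camera("scene");cv2.imwrite("pics/s7.png",p[100:320,220:480].repeat(3,0).repeat(3,1)[:600,:780])
p,d=read_camera("wrist");cv2.imwrite("pics/w7.png",p)
```

```text
t 15.0 p [512.7 118.3 190.8] jawyaw 101.4 z [ 0.001  0.    -1.   ] q [-0.15  0.69 -0.25  1.72  0.23  0.76  1.26] F [-0.6 -0.5 -1.9] w 0.637
tool-frame delta cm [ 0.05 -0.07  0.56] rot tool z (before/after) 0.0
```

View pics/s7.png

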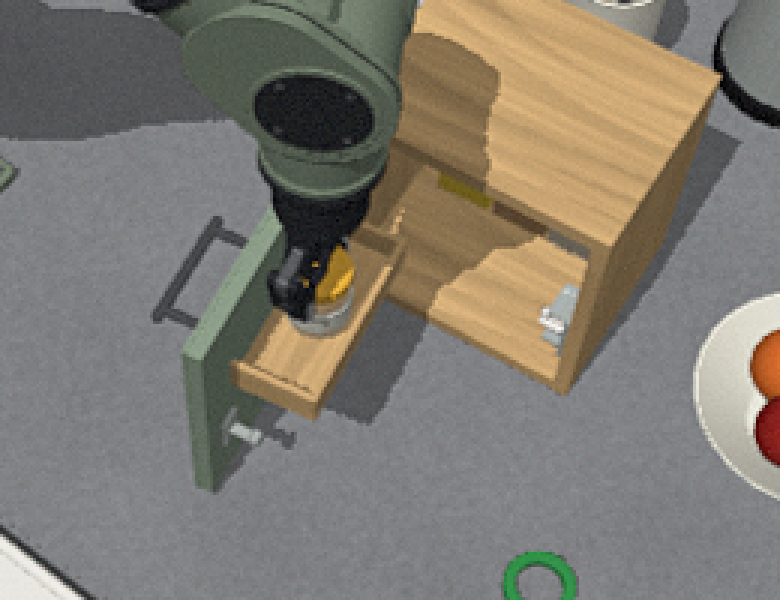

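View pics/w7.png

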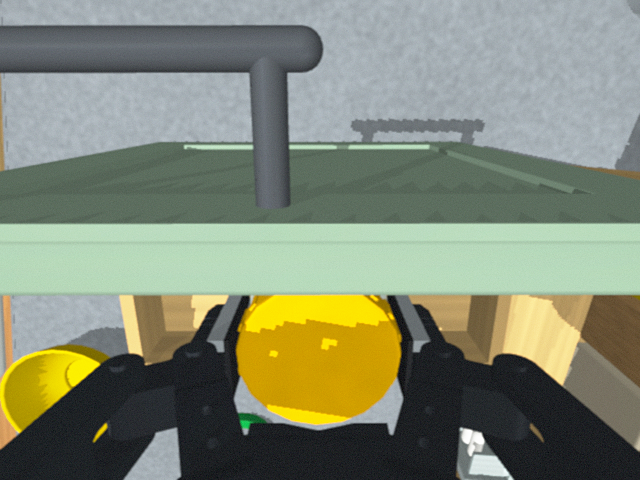

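Emit:
send_rows --moves '[{"travel":[0.03,-0.05,0.2],"rotation":[0,0,0]},{"travel":[0,0,0.2],"rotation":[0,0,0]},{"travel":[0,0,0.15],"rotation":[0,0,0]},{"travel":[0,0,0],"rotation":[0,0,0]},{"travel":[0,0,0],"rotation":[0,0,0]}]'

```text
t: 15.6
eef_pos: [512.8, 118.0, 185.4]
ee_rot: [[-0.98, -0.198, 0.002], [-0.198, 0.98, 0.0], [-0.002, 0.0, -1.0]]
contact_force: [-0.3, 0.1, 9.2]
grip_width: 0.636
```

Emit:
send_rows --moves '[{"travel":[0,0,-0.05],"rotation":[0,0,0]},{"travel":[0,0,0],"rotation":[0,0,0]},{"travel":[0,0,0],"rotation":[0,0,0]},{"travel":[0,0,0],"rotation":[0,0,0]},{"travel":[0,0,0],"rotation":[0,0,0]}]' --jaw -0.8

```text
t: 16.1
eef_pos: [512.3, 117.8, 185.3]
ee_rot: [[-0.98, -0.198, -0.0], [-0.198, 0.98, -0.0], [0.0, -0.0, -1.0]]
contact_force: [-0.8, 0.2, -0.2]
grip_width: 0.897
```

Emit:
send_rows --moves '[{"travel":[0,0,-0.8],"rotation":[0,0,0]},{"travel":[0,0,-1.5],"rotation":[0,0,0]},{"travel":[0,0,-2.5],"rotation":[0,0,0]},{"travel":[0,0,-3],"rotation":[0,0,0]},{"travel":[0,0,-3],"rotation":[0,0,0]},{"travel":[0,0,0],"rotation":[0,0,0]}]'

```text
t: 16.7
eef_pos: [513.2, 118.2, 297.0]
ee_rot: [[-0.98, -0.198, 0.005], [-0.198, 0.98, 0.001], [-0.005, 0.0, -1.0]]
contact_force: [0.0, 0.3, -0.4]
grip_width: 0.9
```

Run:
```python
from st import *
p,d=read_camera("top")
st()
p,d=read_camera("scene");cv2.imwrite("pics/s8.png",p[100:320,220:480].repeat(3,0).repeat(3,1)[:600,:780])
c=get_calibration("wrist");p,d=read_camera("wrist");cv2.imwrite("pics/w8.png",p)
P=pts(d,c);x,y,z=P[...,0],P[...,1],P[...,2]
m=(d>0)&(abs(z-220)<5)&(abs(x-512)<45)&(abs(y-118)<45)
q=P[m];print(len(q),np.percentile(q[:,2],[5,50,95]),cv2.minEnclosingCircle(q[:,:2].astype(np.float32)))
m=(d>0)&(abs(z-253)<4)&(x>400)&(x<530)&(y>-50)&(y<225)
q=P[m][:,:2].astype(np.float32)
print("doortop",len(q),cv2.minAreaRect(q),cv2.fitLine(q,cv2.DIST_HUBER,0,.01,.01).ravel())
```

```text
t 16.75 p [512.7 117.9 295. ] jawyaw 101.41 z [ 0.003  0.001 -1.   ] q [-0.13  0.57 -0.28  1.55  0.18  1.04  1.31] F [-0.2  0.7 -0. ] w 0.897
6288 [219.19572673 220.70226212 221.73587291] ((500.41619873046875, 106.71514129638672), 46.07846450805664)
doortop 19097 ((470.9008483886719, 102.3419189453125), (18.522001266479492, 246.92715454101562), 11.701248168945312) [ 2.0257184e-01 -9.7926742e-01  4.7018130e+02  1.0239490e+02]
```

View pics/s8.png

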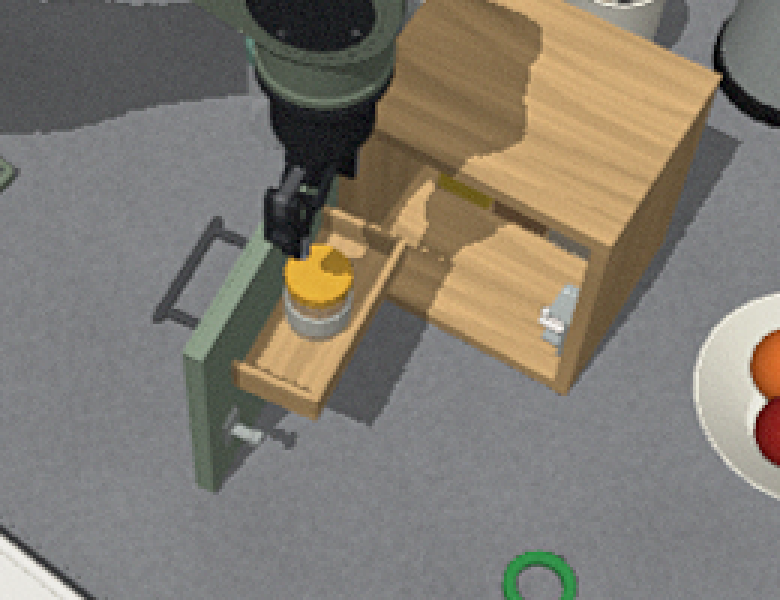

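View pics/w8.png

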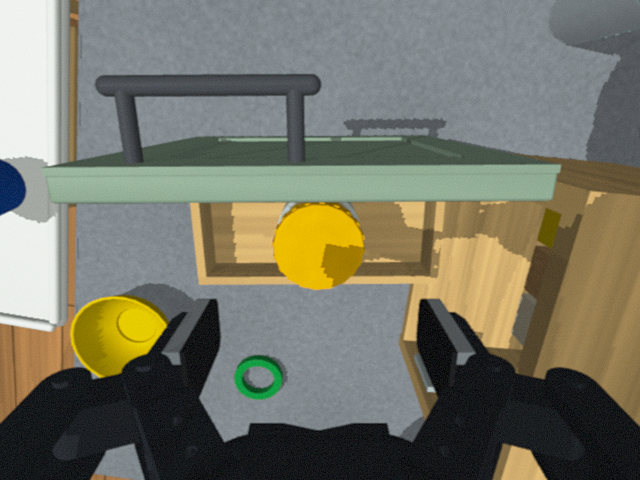

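Emit:
send_rows --moves '[{"travel":[1.2,-0.65,0],"rotation":[0,0,0]},{"travel":[2.25,-1.3,0],"rotation":[0,0,0.08]},{"travel":[2.4,-1.08,0],"rotation":[0,0,0.106]},{"travel":[2.4,-0.8,0],"rotation":[0,0,0.13]},{"travel":[0.9,-0.2,0],"rotation":[0,0,0.13]},{"travel":[0,0,0],"rotation":[0,0,0.14]},{"travel":[0,0,0],"rotation":[0,0,0.14]},{"travel":[0,0,0],"rotation":[0,0,0.14]},{"travel":[0,0,0],"rotation":[0,0,0.14]},{"travel":[0,0,0],"rotation":[0,0,0.14]},{"travel":[0,0,0],"rotation":[0,0,0.14]},{"travel":[0,0,0],"rotation":[0,0,0.14]},{"travel":[0,0,0],"rotation":[0,0,0.14]},{"travel":[0,0,0],"rotation":[0,0,0]},{"travel":[0,0,0],"rotation":[0,0,0]}]' --jaw 0.29

```text
t: 18.35
eef_pos: [426.5, 69.1, 292.9]
ee_rot: [[-0.207, 0.978, -0.001], [0.978, 0.207, -0.001], [-0.0, -0.001, -1.0]]
contact_force: [0.2, 0.1, 0.8]
grip_width: 0.353
```

Run:
```python
from st import *
c=get_calibration("wrist");p,d=read_camera("wrist");cv2.imwrite("pics/w9.png",p)
st([434,49.1,216],11.7)
P=pts(d,c);x,y,z=P[...,0],P[...,1],P[...,2]
m=(d>0)&(abs(z-240)<2)&(x>380)&(x<455)&(y>-30)&(y<120)
q=P[m][:,:2].astype(np.float32)
u=np.array([.2,-.98]);n=np.array([.98,.2])
s=q@u;t=q@n
for a in np.arange(s.min(),s.max(),15):
    k=(s>=a)&(s<a+15);print(round(a),k.sum(),np.percentile(t[k],[3,50,97]).round(1))
print("TCP s,t",[434,49.1]@u,[434,49.1]@n, s.min(),s.max())
```

```text
t 18.4 p [426.6  69.  293. ] jawyaw 11.93 z [-0.001 -0.    -1.   ] q [-0.34  0.42  0.16  1.86 -0.09  0.87  0.07] F [-1.1 -0.5  0.7] w 0.353
tool-frame delta cm [-2.1   0.32  7.7 ] rot tool z (before/after) 0.004
-15 986 [432.5 443.6 463.9]
0 501 [432.1 436.9 459.7]
15 392 [432.2 436.1 440.4]
30 370 [431.8 436.1 440.2]
45 345 [432.4 436.3 440.4]
60 328 [431.9 436.5 440.6]
75 436 [432.6 438.  447.5]
90 34 [432.7 436.3 439.9]
TCP s,t 38.68200000000001 435.14 -15.369111480712887 92.83177699565888
```

View pics/w9.png

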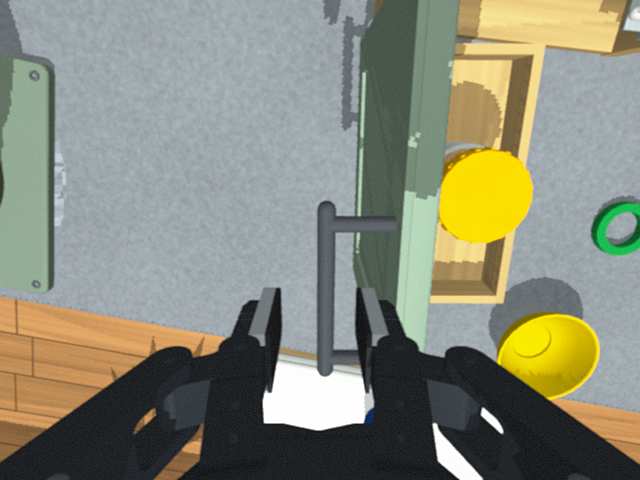

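Emit:
send_rows --moves '[{"travel":[-1.05,0.2,0],"rotation":[0,0,0.004]},{"travel":[-1.05,0.2,0],"rotation":[0,0,0]},{"travel":[0,0,0],"rotation":[0,0,0]},{"travel":[0,0,2],"rotation":[0,0,0]},{"travel":[0,0,2.2],"rotation":[0,0,0]},{"travel":[0,0,2],"rotation":[0,0,0]},{"travel":[0,0,1.5],"rotation":[0,0,0]},{"travel":[0,0,0],"rotation":[0,0,0]}]'

```text
t: 19.2
eef_pos: [434.3, 49.0, 215.1]
ee_rot: [[-0.199, 0.98, -0.003], [0.98, 0.199, -0.0], [0.0, -0.003, -1.0]]
contact_force: [0.0, 0.0, -0.1]
grip_width: 0.356
```

Emit:
send_rows --moves '[{"travel":[0,0,0],"rotation":[0,0,0]},{"travel":[0,0,0],"rotation":[0,0,0]},{"travel":[0,0,0],"rotation":[0,0,0]},{"travel":[0,0,0],"rotation":[0,0,0]},{"travel":[0,0,0],"rotation":[0,0,0]}]' --jaw 1 --newtons 50

```text
t: 19.7
eef_pos: [435.2, 49.1, 217.0]
ee_rot: [[-0.199, 0.98, 0.001], [0.98, 0.199, 0.0], [-0.0, 0.001, -1.0]]
contact_force: [-0.4, -1.6, 8.1]
grip_width: 0.095
```

Run:
```python
from st import *
st([434,49.1,216],11.7)
```

```text
t 19.7 p [435.2  49.1 217. ] jawyaw 11.46 z [ 0.001  0.    -1.   ] q [-0.27  0.54  0.13  1.98 -0.12  0.63  0.14] F [-0.4 -1.6  8.1] w 0.095
tool-frame delta cm [ 0.02 -0.12  0.1 ] rot tool z (before/after) -0.004
```

Emit:
send_rows --moves '[{"travel":[-0.135,0.51,0],"rotation":[0,0,-0.03]},{"travel":[-0.22,0.86,0],"rotation":[0,0,-0.05]},{"travel":[-0.31,1.29,0],"rotation":[0,0,-0.075]},{"travel":[-0.31,1.29,0],"rotation":[0,0,-0.075]},{"travel":[-0.31,1.29,0],"rotation":[0,0,-0.075]},{"travel":[-0.31,1.29,0],"rotation":[0,0,-0.075]},{"travel":[-0.31,1.29,0],"rotation":[0,0,-0.075]},{"travel":[-0.31,1.29,0],"rotation":[0,0,-0.075]},{"travel":[-0.31,1.29,0],"rotation":[0,0,-0.075]},{"travel":[-0.31,1.29,0],"rotation":[0,0,-0.075]},{"travel":[-0.31,1.29,0],"rotation":[0,0,-0.075]},{"travel":[-0.31,1.29,0],"rotation":[0,0,-0.075]},{"travel":[-0.31,1.29,0],"rotation":[0,0,-0.075]},{"travel":[-0.31,1.29,0],"rotation":[0,0,-0.075]},{"travel":[-0.31,1.29,0],"rotation":[0,0,-0.075]},{"travel":[-0.31,1.29,0],"rotation":[0,0,-0.075]},{"travel":[-0.31,1.29,0],"rotation":[0,0,-0.075]},{"travel":[-0.31,1.29,0],"rotation":[0,0,-0.075]},{"travel":[-0.22,0.86,0],"rotation":[0,0,-0.05]},{"travel":[-0.22,0.86,0],"rotation":[0,0,-0.05]}]'

```text
t: 21.7
eef_pos: [617.1, 181.2, 217.0]
ee_rot: [[-1.0, -0.013, -0.003], [-0.013, 1.0, 0.001], [0.003, 0.001, -1.0]]
contact_force: [-17.0, 3.0, 10.7]
grip_width: 0.098
```

Run:
```python
from st import *
p,d=read_camera("scene");cv2.imwrite("pics/s10.png",p[60:280,220:480].repeat(3,0).repeat(3,1)[:600,:780])
st([619.8,194.3,216],96.16)
```

```text
t 21.75 p [617.4 182.6 217. ] jawyaw 90.99 z [-0.002  0.002 -1.   ] q [-0.23  0.84 -0.26  1.21  0.22  1.11  1.09] F [-11.9   3.4  11.2] w 0.096
tool-frame delta cm [-0.26  1.16  0.1 ] rot tool z (before/after) -0.09
```

View pics/s10.png

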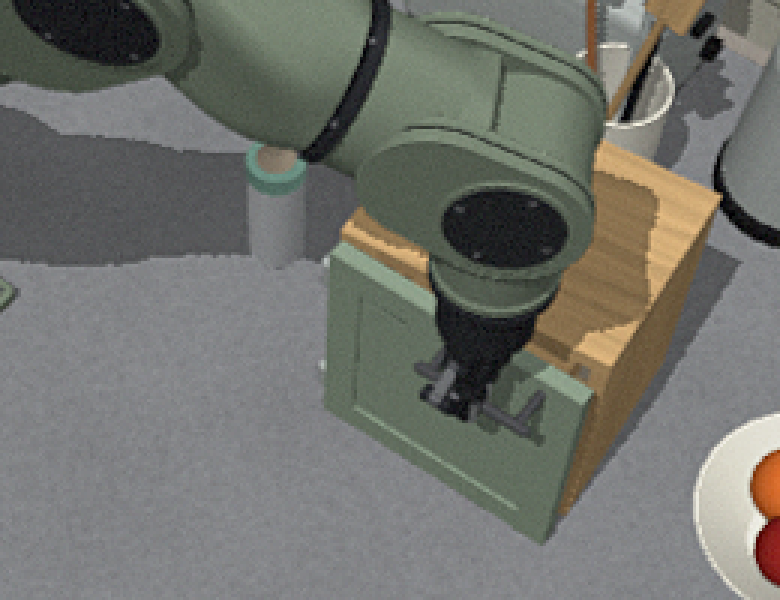

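Emit:
send_rows --moves '[{"travel":[-0.135,0.51,0],"rotation":[0,0,-0.03]},{"travel":[-0.135,0.51,0],"rotation":[0,0,-0.03]},{"travel":[-0.135,0.51,0],"rotation":[0,0,-0.03]},{"travel":[0,0.2,0],"rotation":[0,0,0]},{"travel":[0,0,0],"rotation":[0,0,0]}]'

```text
t: 22.25
eef_pos: [619.9, 194.4, 217.0]
ee_rot: [[-0.995, -0.098, -0.005], [-0.098, 0.995, -0.005], [0.006, -0.005, -1.0]]
contact_force: [-24.2, -16.9, 18.8]
grip_width: 0.095
```

Run:
```python
from st import *
st([619.8,194.3,216],96.16)
```

```text
t 22.25 p [619.9 194.4 217. ] jawyaw 95.63 z [-0.005 -0.005 -1.   ] q [-0.24  0.86 -0.28  1.18  0.23  1.14  1.14] F [-24.2 -16.9  18.8] w 0.095
tool-frame delta cm [ 0.01 -0.01  0.1 ] rot tool z (before/after) -0.009
```

Emit:
send_rows --moves '[{"travel":[0.15,0.15,0],"rotation":[0,0,-0.005]},{"travel":[0.15,0.15,0],"rotation":[0,0,0]},{"travel":[0,0,0],"rotation":[0,0,0]}]'

```text
t: 22.55
eef_pos: [619.7, 194.5, 217.0]
ee_rot: [[-0.995, -0.1, 0.002], [-0.1, 0.995, -0.008], [-0.001, -0.008, -1.0]]
contact_force: [0.7, -25.6, 9.6]
grip_width: 0.095
```

Run:
```python
from st import *
st([619.8,194.3,216],96.16)
```

```text
t 22.55 p [619.7 194.5 217. ] jawyaw 95.75 z [ 0.002 -0.008 -1.   ] q [-0.24  0.85 -0.28  1.19  0.24  1.13  1.14] F [  0.7 -25.6   9.6] w 0.095
tool-frame delta cm [-0.01 -0.02  0.11] rot tool z (before/after) -0.007
```

Emit:
send_rows --moves '[{"travel":[0,-0.4,0],"rotation":[0,0,0]},{"travel":[0,0,0],"rotation":[0,0,0]}]'

```text
t: 22.75
eef_pos: [619.7, 194.4, 217.1]
ee_rot: [[-0.995, -0.103, 0.002], [-0.103, 0.995, -0.001], [-0.002, -0.001, -1.0]]
contact_force: [2.4, -8.3, 7.9]
grip_width: 0.091
```

Emit:
send_rows --moves '[{"travel":[0,0,0],"rotation":[0,0,0]},{"travel":[0,0,0],"rotation":[0,0,0]},{"travel":[0,0,0],"rotation":[0,0,0]},{"travel":[0,0,-2],"rotation":[0,0,0]},{"travel":[0,0,-3],"rotation":[0,0,0]},{"travel":[0,0,-3],"rotation":[0,0,0]},{"travel":[0,0,-2],"rotation":[0,0,0]},{"travel":[0,0,0],"rotation":[0,0,0]},{"travel":[0,0,0],"rotation":[0,0,0]}]' --jaw 0.3

```text
t: 23.65
eef_pos: [618.9, 195.9, 316.1]
ee_rot: [[-0.995, -0.104, -0.0], [-0.104, 0.995, -0.0], [0.0, 0.0, -1.0]]
contact_force: [0.2, 0.1, -1.2]
grip_width: 0.35
```

Run:
```python
from st import *
st()
c=get_calibration("wrist");p,d=read_camera("wrist");cv2.imwrite("pics/w11.png",p)
P=pts(d,c);x,y,z=P[...,0],P[...,1],P[...,2]
m=(d>0)&(z>230)&(z<248)&(x>550)&(x<690)&(y>165)&(y<225);q0=P[m]
for a in range(560,690,15):
    k=q0[(abs(q0[:,0]-a)<7)]
    if len(k):print(a,len(k),np.percentile(k[:,1],[2,50,98]).round(1),np.median(k[:,2]).round(1))
p,d=read_camera("scene");cv2.imwrite("pics/s11.png",p)
p,d=read_camera("top");cv2.imwrite("pics/t11.png",p)
for l in ["snack_cup","training_cup","bowl","baby_bottle"]:
    print(l,[(np.round(r["position"],1),round(r["p"],2)) for r in place_of("top",l)][:1])
```

```text
t 23.65 p [618.9 195.9 316.1] jawyaw 95.99 z [-0. -0. -1.] q [-0.25  0.78 -0.29  1.    0.21  1.39  1.18] F [ 0.2  0.1 -1.2] w 0.35
560 7 [188.9 190.5 191.6] 237.3
575 1227 [186.6 203.1 224.1] 239.6
590 386 [187.6 192.6 197.2] 240.0
605 363 [189.4 194.2 198.8] 240.0
620 352 [190.9 195.7 200.5] 240.1
635 335 [192.3 197.4 202.1] 239.9
650 371 [194.1 199.8 223.5] 239.7
665 600 [196.2 205.7 223.7] 239.9
680 11 [198.3 200.8 203.9] 239.1
snack_cup [(array([ 582.8, -232.5,    5.7]), 0.83)]
training_cup [(array([ 450.5, -372.1,    6.9]), 0.72)]
bowl [(array([733.5, -71.3,   3.5]), 0.97)]
baby_bottle [(array([296.5, 331.8,  -3.3]), 0.71)]
```

View pics/s11.png

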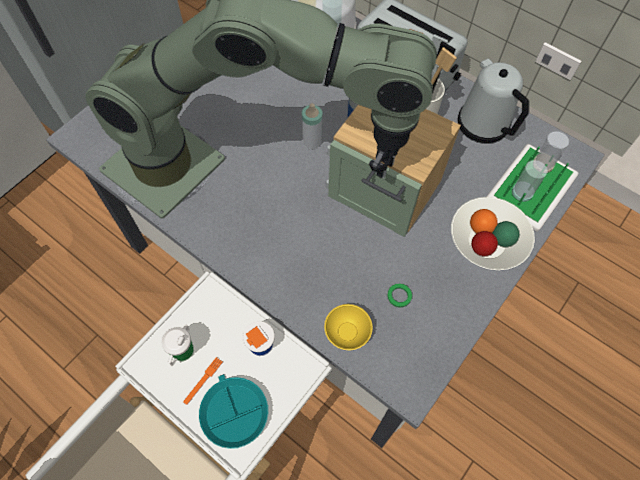

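View pics/w11.png

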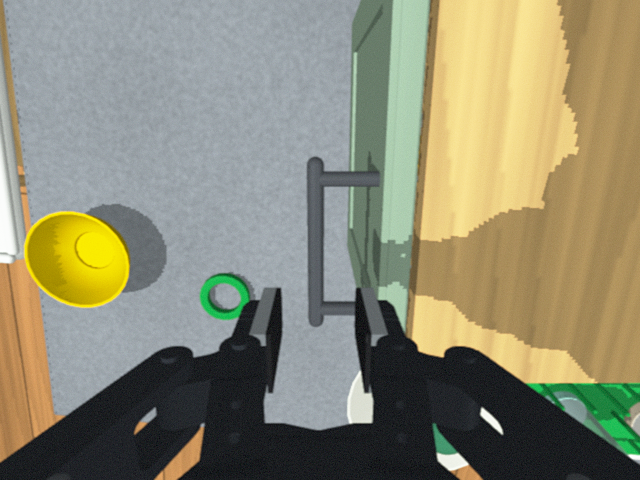

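The handle bar is back where it started, to 0.1 mm at x = 620 (y 195.7), so the door is fully shut. The gripper is clear and nothing else has moved.

```bash
python3 -c "
from workcell import *
print(sign_off())"
```

```text
the job is handed in; nothing more can be done
None
```

The jar is standing in the door rack and the door is fully shut. I handed the job in at about 24 s of the 69 s allowed.

**What I did:**
- Pulled the door open by its handle to about 1.47 rad.
- Picked the jar straight up off the tray and set it down in the rack.
- Took the handle again, swung the door shut and pressed it home with about 25 N until it stopped moving.
- Let go and raised the gripper clear.

**Last checks:**
- **Door:** the handle measured in the same place as before opening, within about 0.5 mm along most of the bar (up to 1.7 mm on a few noisy readings).
- **Jar:** after release it stood upright with its cap level at about 220 mm. I could not see it once the door was shut.
- **Other things:** they look unmoved in the last scene picture. I did not measure the changes in their positions.
- **Forces:** no reading I took came near a limit. Sideways force on the handle reached about 24 N while closing, and I eased it off before the final push.
- **Failed or off readings:** the jar network found nothing in the wrist picture above the tray, and some low-confidence network hits were wrong. I used the depth measurements there instead.

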